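# Dip the circulator bath and present the rod for reading

### The arm

A 6-joint arm with a two-finger parallel gripper is mounted at the origin on the work surface. World frame = base frame: x ahead of the robot, y to its left, z up, the work surface at z = 0. Lengths are in m, angles in rad, forces in N, time in s.
With the tool pointing down it reaches from about 0.275 to 1 m from the base axis. Payload 8.4 kg.
Tool frame: the origin (TCP) lies midway between the tips of the shut fingers; the grasp point (between the pads) lies 19 mm behind it; z points along the fingers, y is the direction in which the jaws open and shut (so a half turn about z gives the same grasp; the last joint's range is limited). The gripper opens to 85 mm and grips with 20 to 120 N. Pads are 22 mm wide; open, the fingers measure 114 mm over their backs; the gripper's body (76 mm by 85 mm) begins 54 mm behind the grasp point. The pads swing forward as they close: fully open they stand 13 mm farther back than shut.
Start: joints at [1.345, 0.353, 1.633, -0, 1.155, -0.002], TCP at [0.139, 0.609, 0.231] pointing down, gripper open.
Joint ranges: [-2.63, 2.63], [-0.92, 2.1], [0.06, 2.66], [-1.3, 4.44], [0, 2.69], [-3.02, 3.02]. Speed limits (rad/s): [2.22, 2.22, 2.79, 3.14, 3.14, 3.14].

### API

Orientations are given as [roll, pitch, yaw] about the fixed x, y, z axes, in that order (R = Rz(yaw) Ry(pitch) Rx(roll)).
In Python, from rig import arm gives the robot as it stands.
- The arm moves only by the shell command python3 -m crank 'ROWS' [OPENING] [FORCE]. ROWS is JSON, a list of rows, each a list of 4 numbers: the shift along the world's x, y, z in m, then the turn about the world's z in rad. A call has 1 to 20 rows; each row shifts and turns the commanded pose from where the row before left it; what a row does not reach is not made up. A row lasts 1/8 s, in which the tool goes at most 62.5 mm and 10.7 degrees, less where a joint would pass 70% of its speed; a pose out of reach is approached as far as the arm can. A call is refused whole if a number of a shift passes 0.0625 or a number of a turn 0.188, either way. A call with a gripper value outside its range is refused whole. OPENING is the opening, from 0 (shut) to 1 (fully open), set as the call begins (- or left out, the last holds). The fingers move at their own pace and stop on an object; FORCE is the grip in N (left out, the last holds). Time passes only in rows, so rows that do not move let the fingers close. It gives the time, the measured TCP pose, the force and the opening at its end, in the units of the state.
- arm.sense(): the state, without advancing time (a new reading comes with each control period).
- arm.grab_frame(name): name is "side" or "top"; returns the picture (480x640x3 uint8, red, green, blue); there is no depth.
- arm.camera_info(name): a dict with "fx", "fy", "cx", "cy" (pixels), "k1" (the pictures are not rectified: a ray, as slopes to the right and down, at radius r is drawn at 1 + k1 r^2 times it, then the intrinsics apply), "world_to_cam" (4x4, takes a point from world to camera coordinates). Camera axes: x right, y up, looking along -z (the intrinsics and any distortion apply to the point x, -y, -z); pixel columns grow to the right and rows downward; lengths in m; the calibration is good to about 2 mm. A picture is of the moment at which its call begins. camera_info takes no time and is no camera call.
- arm.job_done(): hands the job in, once; it reports no verdict.
The state is a dict: "clock": time; "joint_pos": joint angles; "joint_vel": joint speeds; "effort": joint torques, N m; "position": TCP position; "orientation": TCP orientation; "force": force on the tool from outside, world axes, zero at the start; "ft_torque": the same for the moment, N m; "width": finger opening in m.
Only numpy, scipy, OpenCV 4.12 (cv2) and the standard library are available. Lean on these libraries where they do the work, as an engineer would, in place of code of your own. Each camera call takes 0.05 s, during which the arm holds its last target.

### The job

Check the fluid level of the heating bath: slide the pump control on top of its control head all the way to stop (towards the red dot, the near end), then take the dip rod by its red handle out of its holder and lower it upright into the brass guide tube on the bath's lid until its collar rests on the mouth, letting it rest there a moment. Draw it straight out and finish still holding the rod level (lying horizontal, clear of everything else) and still, the whole rod at least 25 cm above the bench, so that the wet mark can be read. Never let the rod drop, and leave the bottles, glassware, calculator and pencil where they are.

Things in the scene. Friction and masses are not known exactly. Their poses are not given: they have to be found in the camera images.
- pump (a joint): pump speed control of the heating bath, a sliding grip in a slot: 0 = stopped, at the end nearest the robot (red dot on the panel), up to 0.07 m = full speed, at the far end (green dot). It starts at 0.03 to 0.07; about 2 N moves it and it stays where it is left.
- pump_top (a point): top centre of the pump control's grip, a black block with a white line, 16 mm along the slot (x axis), 22 mm across (y axis), 34 mm tall, standing up from the flat top of the control head, which is 36 mm below this point. The x axis is the slide's direction, in which the joint value grows.
- guide_mouth (a point): centre of the mouth of the brass guide tube, 150 mm above the bench, fixed, standing 18 mm out of the bath's aluminium lid; z axis up along the tube, x and y as bath. Bore 12 mm, widening like a funnel to about 21 mm over the top 12 mm; rim 29 mm across; 130 mm deep.
- bath: heating bath, fixed, origin under its centre on the bench, x away from the robot, y to the left, turned up to 0.2 rad. 206 x 386 mm (x, y), lid top at 132 mm. Guide tube at (20, -75) mm. White control head, 185 mm high, from y = 63 to 193 mm; the pump slot runs along x at y = 125 mm on its top. A low bail handle (22 mm high) on the lid at x = -70 mm.
- rod: the dip rod, loose, about 90 g: a steel rod 8 mm thick with black rings, a brass collar and a round red handle, all on one axis. Origin: centre of the collar's underside, z axis along the rod towards the handle (upright while it is parked). Collar 26 mm across, 10 mm thick (z 0 to 10 mm); rod reaches 115 mm below the origin with a tapered tip; handle 18 mm thick from z = 20 to 83 mm.
- rod_grip (a point): centre of the dip rod's red handle, 18 mm thick and 63 mm long, 50 mm above the collar's underside; same axes as rod.
- rod_tip (a point): tip of the dip rod, 115 mm below the collar's underside.
- stand: holder of the dip rod, fixed: a grey disc 96 mm across and 14 mm high with a blue upright sleeve 20 mm thick, its mouth 29 mm across at a height of 140 mm, bore 14 mm; origin under its centre on the bench. The rod is parked in it with its collar on the sleeve's mouth. It stands left or right of the bath.
- amber: brown glass reagent bottle, 96 mm across, 172 mm high, loose; origin under its centre. It stands on the other side of the bath from the holder.
- wash: white wash bottle, 66 mm across, 195 mm high with a bent spout, loose; origin under its centre.
- flask: conical flask with a black bung, 80 mm across, 130 mm high, loose; origin under its centre.
- flask2: another such flask; origin under its centre.
- beaker: glass beaker, 68 mm across, 90 mm high, loose; origin under its centre.
- calculator: black pocket calculator lying flat, 140 x 70 x 13 mm, loose; origin under its centre.
- pencil: yellow pencil lying on the worksheet, 150 mm long, 9 mm thick, loose; origin at its middle, on its underside, x axis along it.
Not all that is in view belongs to the job. What is shaped like the rod but purple is not meant.

How it is judged:
On the way, in this order (a step that is already met when the one before it is completed fails the run):
1. the pump control is slid to stop (value of joint pump below 0.004 m), for 0.2 s.
2. the held rod stands in the guide tube with its collar on the mouth (horizontal distance between rod and guide_mouth below 0.006 m and z of rod in the frame of guide_mouth below 0.0035 m and angle between rod's own z axis and vertical below 0.08 rad and contact force between rod and the fingers above 1 N), for 0.3 s.
3. the rod is drawn out of the tube (height (world z) of rod_tip above 0.16 m and contact force between rod and the fingers above 1 N), for 0.1 s.
At the end, for the whole second after the job is handed in: The robot still holds the rod between its fingers, level within 0.2 rad (11 degrees), tip and handle more than 0.24 m above the bench, at rest, touching neither bath nor holder, and the pump control is at stop (below 5 mm) (value of joint pump below 0.005 m and angle between rod's own z axis and vertical between 1.37 and 1.77 rad and height (world z) of each of rod_tip, rod_grip above 0.24 m and contact force between rod and the fingers above 1 N and contact force between rod and bath below 0.1 N and contact force between rod and stand below 0.1 N and linear speed of rod below 0.03 m/s and angular speed of rod below 0.15 rad/s); the arm keeps its last pose, push and grip.
It fails at once if the rod is dropped (linear speed of rod above 0.6 m/s and contact force between rod and the fingers below 0.1 N).
It fails at once if a bystander is pushed more than 3 cm or knocked over (distance of any of amber, wash, flask, flask2, beaker, calculator, pencil from where it was at the start of the episode above 0.03 m or angle between any of amber, wash, flask, flask2, beaker's own z axis and vertical above 0.5 rad).
It also fails if it takes over 72 s, if anything falls off the work surface, if the arm or the gripper's body presses on something with over 40 N, if the wrist force passes 120 N, or if a joint passes its speed limit or range.

## Working session

There is one attempt and no reset: what is moved stays moved. The work goes in short steps, Python scripts to look and compute and a shell command to move; the robot and the scene stay as the last step left them, time stands still between calls to the robot, and variables do not carry over. Pictures are saved under pics/ and viewed, and the job is handed in when it is done.

```bash
ls; mkdir -p pics; cat > h.py <<'E'
import numpy as np,cv2
from rig import arm
def grab(n,f):
    im=arm.grab_frame(n); cv2.imwrite('pics/'+f+'.png',im[:,:,::-1]); return im
def ray(n,u,v):
    c=arm.camera_info(n); K=np.array([[c['fx'],0,c['cx']],[0,c['fy'],c['cy']],[0,0,1.]])
    p=cv2.undistortPoints(np.array([[[u,v]]],float),K,np.array([c['k1'],0,0,0,0.]))[0,0]
    W=np.array(c['world_to_cam']); R=W[:3,:3]
    d=R.T@np.array([p[0],-p[1],-1.]); return -R.T@W[:3,3], d/np.linalg.norm(d)
def onz(n,u,v,z):
    o,d=ray(n,u,v); return o+d*(z-o[2])/d[2]
def tri(a,b):
    A=0;B=0
    for n,u,v in (a,b):
        o,d=ray(n,u,v); P=np.eye(3)-np.outer(d,d); A=A+P; B=B+P@o
    return np.linalg.solve(A,B)
def proj(n,p):
    c=arm.camera_info(n); W=np.array(c['world_to_cam']); q=W[:3,:3]@np.array(p)+W[:3,3]
    x,y=q[0]/-q[2],-q[1]/-q[2]; s=1+c['k1']*(x*x+y*y)
    return np.array([c['fx']*x*s+c['cx'],c['fy']*y*s+c['cy']])
E
python3 - <<'E'
from h import *
for n in('side','top'):
    grab(n,n+'0'); o,d=ray(n,320,240); print(n,o.round(3),d.round(3),arm.camera_info(n)['fx'],arm.camera_info(n)['k1'])
print(arm.sense())
E
```

```text
pics
side [0.525 0.998 0.857] [ 0.016 -0.829 -0.559] 445.3562859298801 -0.03777262267837911
top [0.454 0.02  1.405] [ 0.067  0.001 -0.998] 477.5404987145352 0.0015844812501415876
{'clock': 0.1, 'joint_pos': array([ 1.34459415e+00,  3.53584305e-01,  1.63411000e+00,  4.46248635e-05,
        1.15519535e+00, -2.40492453e-03]), 'joint_vel': array([-1.97624895e-03, -2.04263279e-03, -6.31516928e-04,  1.34030183e-03,
        4.38215287e-05, -4.97939002e-05]), 'effort': array([-6.75103802e-04, -6.06356692e+01, -3.42820144e+01,  7.16656132e-06,
        3.97696989e-03, -3.34274023e-05]), 'position': array([0.13859566, 0.60897151, 0.23061188]), 'orientation': array([-3.14029575e+00, -4.39217892e-05,  2.91777733e+00]), 'force': array([ 0.68003554, -0.30529345, -1.14891667]), 'ft_torque': array([ 0.01284104, -0.00291031, -0.01465783]), 'width': 0.08534173951050134}
```

View pics/side0.png

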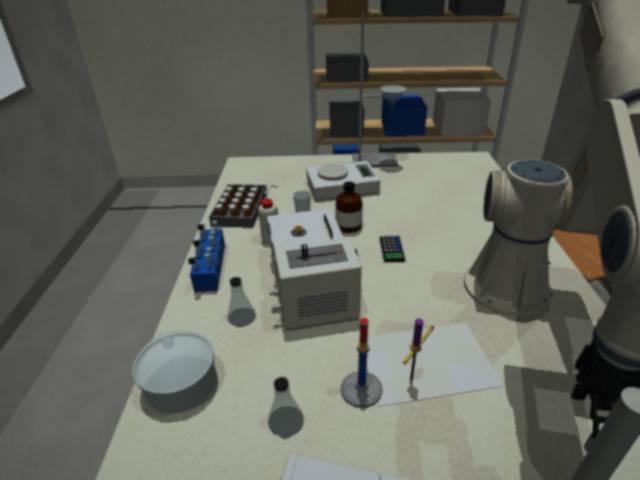

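View pics/top0.png

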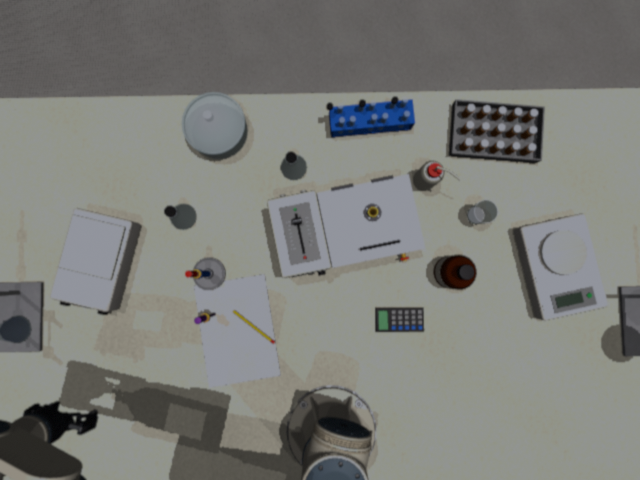

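```bash
python3 - <<'E'
import cv2,numpy as np
s=cv2.imread('pics/side0.png');t=cv2.imread('pics/top0.png')
cv2.imwrite('pics/c1.png',cv2.resize(s[200:420,250:450],None,fx=2.7,fy=2.7,interpolation=cv2.INTER_CUBIC))
cv2.imwrite('pics/c2.png',cv2.resize(t[160:340,170:440],None,fx=2.9,fy=2.9,interpolation=cv2.INTER_CUBIC))
E
```

```text
(no output)
```

View pics/c1.png

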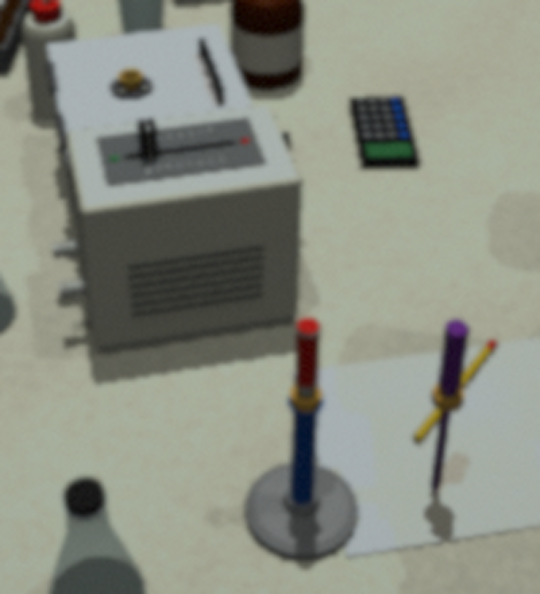

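View pics/c2.png

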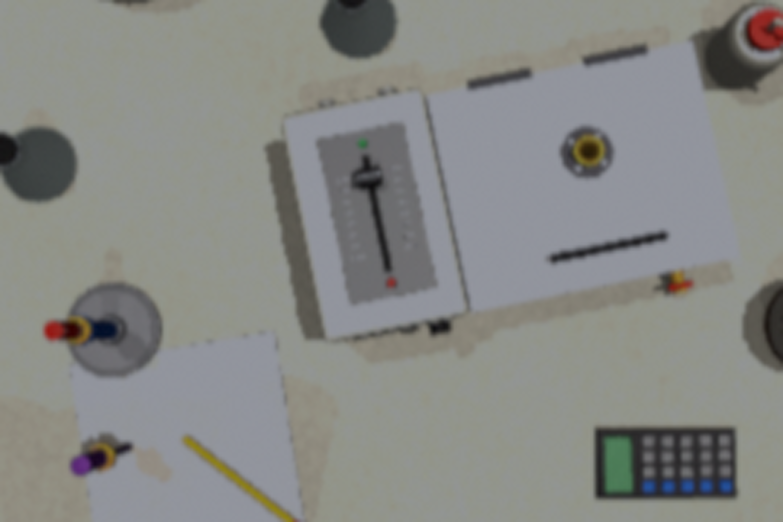

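```bash
python3 - <<'E'
from h import *
s=cv2.imread('pics/side0.png');t=cv2.imread('pics/top0.png')
def comps(im,lo,hi,x0,y0,x1,y1,mn=3):
    h=cv2.cvtColor(im,cv2.COLOR_BGR2HSV); m=cv2.inRange(h,lo,hi); z=np.zeros_like(m); z[y0:y1,x0:x1]=m[y0:y1,x0:x1]
    n,l,st,c=cv2.connectedComponentsWithStats(z); return [(st[i].tolist(),c[i].round(1).tolist()) for i in range(1,n) if st[i,4]>=mn]
for nm,im,box in(('top',t,(170,180,440,340)),('side',s,(250,200,450,420))):
    print(nm,'red',comps(im,(0,150,60),(8,255,255),*box)); print('yel',comps(im,(14,110,60),(32,255,255),*box)); print('grn',comps(im,(45,80,40),(85,255,255),*box)); print('blk',comps(im,(0,0,0),(180,255,50),*box,10))
    print('blue',comps(im,(105,140,30),(130,255,255),*box))
c=proj;
G=onz('top',373,211.5,.150);print('guide',G, proj('side',G))
R=onz('top',304.8,257.2,.185);Gr=onz('top',294.8,209.7,.185);print('dots',R,Gr,np.arctan2(*(Gr-R)[[1,0]]))
print('pump top',onz('top',296.9,218.6,.221),tri(('top',296.9,218.4),('side',305,246)))
print('rodtop',onz('top',189,273.5,.223),tri(('top',189,273.5),('side',364,321)))
print('collar',onz('top',196.6,273.7,.15),tri(('top',196.6,273.7),('side',363.3,347.5)))
E
```

```text
top red [([401, 257, 7, 3, 11], [403.6, 258.2]), ([186, 271, 7, 6, 33], [188.9, 273.6])]
yel [([368, 207, 10, 10, 67], [372.4, 211.4]), ([401, 254, 5, 4, 15], [403.1, 255.4]), ([403, 260, 3, 1, 3], [404.0, 260.0]), ([194, 269, 7, 9, 36], [197.2, 273.4]), ([234, 311, 38, 29, 110], [252.1, 325.3]), ([203, 313, 7, 8, 29], [206.6, 315.6])]
grn [([294, 208, 2, 3, 6], [294.5, 209.0]), ([379, 311, 9, 19, 170], [383.0, 320.1])]
blk [([414, 180, 18, 10, 122], [421.4, 184.4]), ([170, 207, 6, 10, 52], [172.2, 211.5]), ([295, 214, 3, 5, 10], [295.9, 216.5]), ([293, 222, 11, 31, 63], [299.3, 232.7]), ([434, 260, 6, 24, 111], [436.9, 271.3]), ([202, 271, 8, 6, 36], [205.3, 273.2]), ([318, 271, 7, 4, 19], [321.3, 272.3]), ([376, 309, 16, 22, 102], [383.6, 318.7]), ([402, 309, 3, 17, 20], [403.0, 316.3]), ([201, 316, 5, 5, 22], [203.1, 317.8])]
blue [([202, 271, 8, 5, 31], [205.3, 273.4]), ([418, 325, 4, 5, 16], [419.6, 327.2]), ([392, 326, 4, 4, 16], [393.5, 327.5]), ([398, 326, 5, 4, 17], [399.9, 327.4]), ([405, 326, 4, 4, 16], [406.5, 327.5]), ([411, 326, 5, 4, 16], [413.2, 327.4])]
side red [([2
[... 712 characters left out ...]
), ([308, 299, 10, 3, 13], [312.8, 300.1]), ([309, 302, 11, 3, 14], [314.0, 303.3]), ([414, 325, 8, 22, 111], [417.0, 335.7]), ([360, 352, 6, 34, 137], [362.1, 367.4]), ([275, 378, 13, 13, 138], [280.9, 384.2])]
blue [([395, 237, 6, 15, 50], [397.6, 243.9]), ([359, 354, 7, 32, 176], [361.9, 369.6])]
guide [ 0.61269827 -0.1201943   0.15      ] [297.48099615 227.53759759]
dots [0.49359396 0.06066634 0.185     ] [0.61614965 0.08472122 0.185     ] 0.19381335009700634
pump top [0.58896238 0.07786296 0.221     ] [0.58544245 0.07792917 0.22046687]
rodtop [0.45667413 0.34590929 0.223     ] [0.45564484 0.34715992 0.21880612]
collar [0.4559697  0.34608004 0.15      ] [0.4549631  0.34821534 0.14212749]
```

The rod meant is the red-handled one in the blue sleeve: handle top at top-view (189,273.5) and side-view (363,321). The look-alike at top (203,318) / side (417,325) is purple and out of the holder, so it stays untouched; the crops confirm this. The pump grip is at top (297,218.5) / side (304.5,248), and the guide mouth is at top (373,211.5). The pump comes first.

```bash
python3 -m crank '[[0,0,0.05,0],[0.0345,-0.041,0.04,-0.089],[0.0345,-0.041,0,-0.089],[0.0345,-0.041,0,-0.089],[0.0345,-0.041,0,-0.089],[0.0345,-0.041,0,-0.089],[0.0345,-0.041,0,-0.089],[0.0345,-0.041,0,-0.089],[0.0345,-0.041,0,-0.089],[0.0345,-0.041,0,-0.089],[0.0345,-0.041,0,-0.089],[0.0345,-0.041,0,-0.089],[0.0345,-0.041,0,-0.089],[0.0345,-0.041,0,-0.089],[0,0,0,0]]' 1 20
```

```text
clock: 1.98
position: [0.5865, 0.0763, 0.3178]
orientation: [-3.141, 0.001, 1.756]
force: [-0.1, -0.3, -0.8]
width: 0.0855
```

```bash
python3 -m crank '[[0,0.001,-0.04,0],[0,0,-0.04,0],[0,0,-0.035,0],[0,0,-0.01,0],[0,0,0,0]]' 1 20; python3 -m crank '[[0,0,0,0],[0,0,0,0],[0,0,0,0],[0,0,0,0],[0,0,0,0],[0,0,0,0]]' 0.1 20
```

```text
clock: 2.6
position: [0.5847, 0.0805, 0.1937]
orientation: [-3.141, -0.0, 1.761]
force: [0.6, -0.4, 0.7]
width: 0.0854
clock: 3.35
position: [0.5851, 0.0801, 0.1941]
orientation: [3.141, 0.0, 1.761]
force: [-1.8, -0.5, 5.4]
width: 0.0154
```

```bash
python3 - <<'E'
from h import *
s=grab('side','s1');t=grab('top','t1')
a=cv2.resize(s[200:340,240:400],None,fx=3,fy=3);b=cv2.resize(t[160:300,240:400],None,fx=3,fy=3)
cv2.imwrite('pics/c3.png',cv2.resize(np.hstack([a,b])[:,:,::-1],(800,350)))
E
```

```text
(no output)
```

View pics/c3.png

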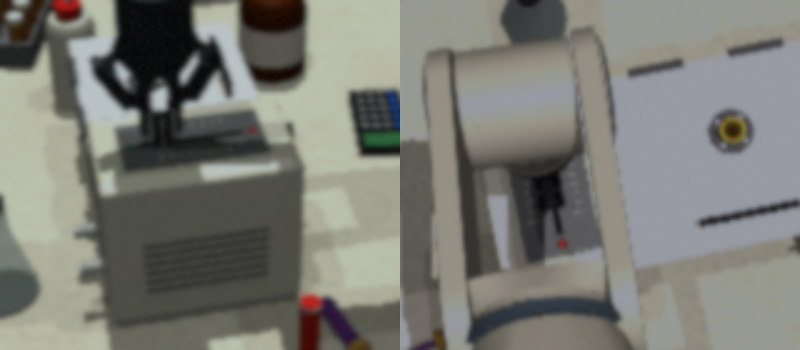

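View pics/s1.png

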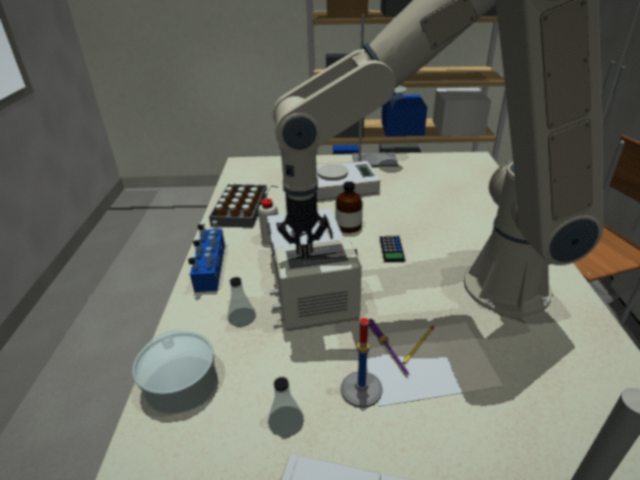

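View pics/t1.png

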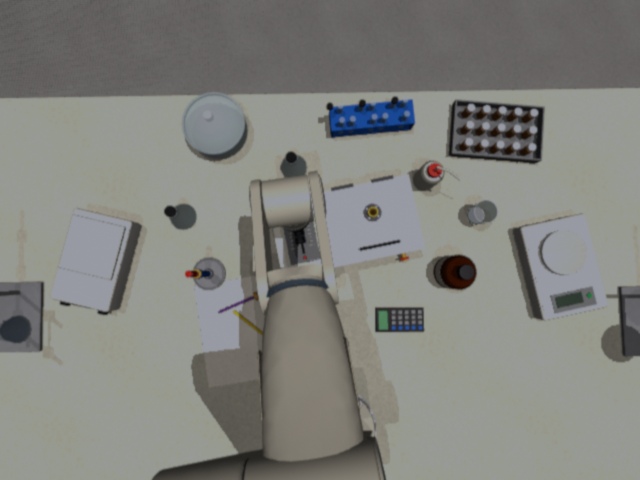

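The jaws hold the pump grip (width 15.4 mm). The purple look-alike fell over by itself and now lies at top (238,302), clear of the holder. Next I slide the control.

```bash
python3 -m crank '[[-0.0147,-0.0028,0,0],[-0.0147,-0.0028,0,0],[-0.0147,-0.0028,0,0],[-0.010,-0.0019,0,0],[0,0,0,0]]'; python3 -m crank '[[-0.003,-0.0006,0,0],[-0.003,-0.0006,0,0],[0,0,0,0]]'
```

```text
clock: 4.08
position: [0.5293, 0.0694, 0.1941]
orientation: [-3.141, 0.0, 1.761]
force: [-2.0, -0.4, 8.2]
width: 0.0154
clock: 4.45
position: [0.5242, 0.0685, 0.1941]
orientation: [3.141, 0.0, 1.761]
force: [0.2, 1.2, 6.6]
width: 0.0156
```

```bash
for i in 1 2; do python3 -m crank '[[-0.002,-0.0004,0,0],[0,0,0,0]]'; done
```

```text
clock: 4.7
position: [0.5224, 0.0681, 0.1941]
orientation: [3.141, -0.0, 1.761]
force: [0.8, 0.8, 6.7]
width: 0.0157
clock: 4.95
position: [0.5205, 0.0677, 0.1941]
orientation: [3.141, 0.0, 1.761]
force: [1.4, 0.1, 5.2]
width: 0.0155
```

```bash
for i in 1 2 3; do python3 -m crank '[[-0.002,-0.0004,0,0],[0,0,0,0]]'|grep -E "pos|force"; done
```

```text
position: [0.5204, 0.0677, 0.1942]
force: [8.5, 1.6, -0.3]
position: [0.5202, 0.0677, 0.1942]
force: [16.1, 4.6, -9.0]
position: [0.52, 0.0676, 0.1943]
force: [24.6, 5.2, -14.1]
```

The grip met its stop at x = 0.5204, as predicted, with 25 N of push. I'll release and lift.

```bash
python3 -m crank '[[0.005,0.001,0,0],[0,0,0,0],[0,0,0,0],[0,0,0,0],[0,0,0,0]]' 1 20; python3 -m crank '[[0,0,0.05,0],[0,0,0.05,0],[0,0,0.04,0],[-0.013,0.056,0,0.175],[-0.013,0.056,0,0.175],[-0.013,0.056,0,0.175],[-0.013,0.056,0,0.175],[-0.013,0.055,0,0.175],[0,0,0,0.175],[0,0,0,0.175],[0,0,0,0.175],[0,0,0,0.17],[0,0,0,0]]'
python3 - <<'E'
from h import *
s=grab('side','s2');t=grab('top','t2')
cv2.imwrite('pics/c4.png',cv2.resize(np.hstack([cv2.resize(s[180:400,240:460],(500,500)),cv2.resize(t[160:360,160:360],(500,500))])[:,:,::-1],(800,400)))
E
```

```text
clock: 6.32
position: [0.5196, 0.0676, 0.1936]
orientation: [-3.141, 0.0, 1.761]
force: [-0.2, -0.5, -0.8]
width: 0.0854
clock: 7.95
position: [0.4548, 0.3465, 0.3336]
orientation: [-3.142, -0.0, -2.954]
force: [0.1, -0.2, 1.1]
width: 0.0851
```

View pics/c4.png

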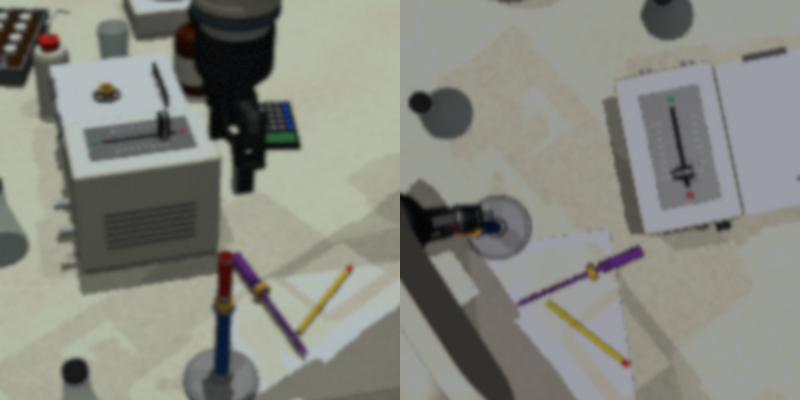

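```bash
python3 -m crank '[[0.0005,0,-0.05,0],[0,0,-0.05,0],[0,0,-0.04,0],[0,0,-0.0225,0],[0,0,0,0]]' 1 20; python3 -m crank '[[0,0,0,0],[0,0,0,0],[0,0,0,0],[0,0,0,0],[0,0,0,0],[0,0,0,0]]' 0 40
python3 - <<'E'
from h import *
s=grab('side','s3');t=grab('top','t3')
cv2.imwrite('pics/c5.png',cv2.resize(np.hstack([cv2.resize(s[260:420,300:460],(500,500)),cv2.resize(t[200:340,150:290],(500,500))])[:,:,::-1],(800,400)))
E
```

```text
clock: 8.68
position: [0.4544, 0.3458, 0.1695]
orientation: [-3.14, -0.003, -2.955]
force: [0.4, 1.2, 0.3]
width: 0.0856
clock: 9.43
position: [0.4556, 0.3469, 0.1715]
orientation: [3.141, 0.001, -2.952]
force: [-0.4, 1.3, 1.3]
width: 0.017
```

View pics/c5.png

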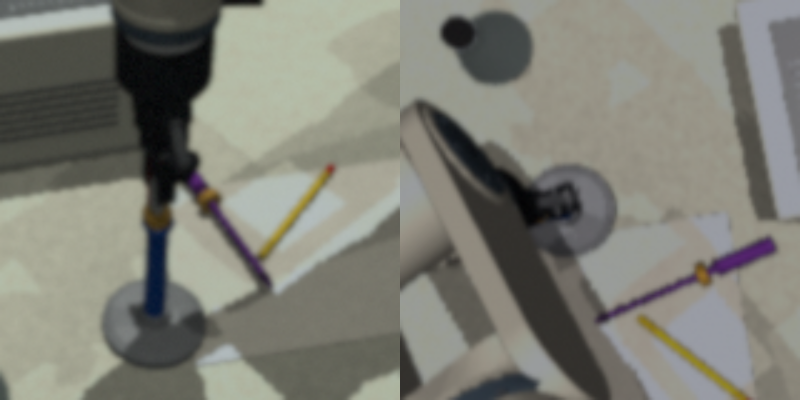

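```bash
python3 -m crank '[[0,0,0.02,0],[0,0,0.03,0],[0,0,0.04,0],[0,0,0.04,0],[0,0,0.04,0],[0,0,0.04,0],[0,0,0.03,0],[0,0,0.02,0],[0,0,0,0],[0,0,0,0]]' 0 40
python3 - <<'E'
from h import *
s=grab('side','s4');t=grab('top','t4')
cv2.imwrite('pics/c6.png',cv2.resize(np.hstack([cv2.resize(s[130:370,290:450],(400,600)),cv2.resize(t[180:340,110:270],(600,600))])[:,:,::-1],(800,480)))
E
```

```text
clock: 10.78
position: [0.455, 0.3462, 0.4298]
orientation: [-3.141, -0.002, -2.952]
force: [0.4, -0.1, -1.0]
width: 0.0169
```

View pics/c6.png

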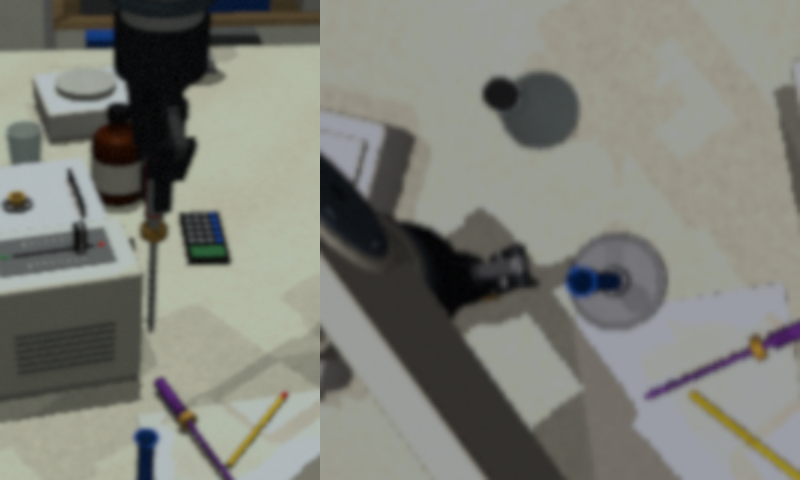

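```bash
python3 - <<'E'
from h import *
zc=.4298+.019-.05
for z in(zc+.005,zc-.03,zc-.06,zc-.09,zc-.115):print(proj('side',[.455,.3465,z]))
s=cv2.imread('pics/s4.png'); 
for v in range(240,300,5): print(v,s[v,355:376].sum(1).tolist())
E
```

```text
[366.70814847 245.5992789 ]
[366.10124422 261.32950255]
[365.6017301  274.20747444]
[365.12033372 286.56036326]
[364.73237542 296.47462746]
240 [530, 533, 528, 529, 521, 480, 403, 297, 198, 158, 158, 154, 156, 151, 159, 196, 284, 400, 483, 514, 526]
245 [529, 526, 527, 495, 414, 290, 194, 171, 169, 166, 152, 139, 129, 131, 138, 143, 153, 180, 285, 413, 497]
250 [289, 287, 405, 491, 508, 482, 426, 364, 300, 232, 175, 148, 151, 178, 228, 295, 364, 426, 480, 511, 520]
255 [509, 452, 425, 463, 493, 507, 513, 513, 483, 383, 255, 182, 235, 347, 452, 507, 521, 520, 520, 516, 518]
260 [550, 548, 530, 513, 507, 511, 518, 503, 453, 346, 231, 185, 241, 366, 462, 510, 520, 518, 523, 522, 529]
265 [519, 514, 511, 505, 488, 466, 470, 473, 421, 313, 198, 167, 249, 378, 476, 512, 521, 524, 523, 525, 521]
270 [217, 214, 210, 215, 225, 271, 362, 432, 391, 283, 181, 171, 280, 415, 495, 526, 526, 531, 531, 530, 529]
275 [213, 211, 215, 212, 220, 270, 368, 430, 393, 296, 190, 185, 293, 424, 504, 528, 531, 529, 525, 526, 526]
280 [218, 215, 212, 214, 229, 300, 410, 456, 392, 272, 186, 209, 325, 439, 501, 529, 533, 533, 531, 528, 525]
285 [215, 211, 216, 218, 223, 304, 417, 457, 391, 269, 188, 230, 338, 445, 498, 517, 519, 518, 519, 522, 520]
290 [217, 214, 213, 215, 228, 280, 359, 375, 305, 209, 170, 239, 352, 438, 478, 482, 482, 484, 486, 489, 492]
295 [211, 216, 213, 214, 226, 279, 357, 408, 388, 317, 292, 351, 424, 465, 481, 488, 481, 478, 482, 478, 484]
```

```bash
python3 -m crank '[[0.0077,-0.0225,0,0],[0.0150,-0.0443,0,0],[0.0150,-0.0443,0,0],[0.0150,-0.0443,0,0],[0.0150,-0.0443,0,0],[0.0150,-0.0443,0,0],[0.0150,-0.0443,0,0],[0.0150,-0.0443,0,0],[0.0150,-0.0443,0,0],[0.0150,-0.0443,0,0],[0.0150,-0.0443,0,0],[0,0,0,0],[0,0,0,0]]' 0 40
python3 - <<'E'
from h import *
s=grab('side','s5');t=grab('top','t5')
cv2.imwrite('pics/c7.png',cv2.resize(np.hstack([cv2.resize(s[90:290,230:390],(480,600)),cv2.resize(t[140:300,300:460],(600,600))])[:,:,::-1],(800,444)))
p=arm.sense()['position'];print(p)
for z in(.019,-.031+.005,-.146):print(proj('side',p+[0,0,z]))
E
```

```text
clock: 12.5
position: [0.6127, -0.1186, 0.4302]
orientation: [3.141, -0.001, -2.953]
force: [0.3, 0.1, -0.7]
width: 0.0171
[ 0.61274511 -0.11790828  0.43086991]
[290.87692018 130.08654279]
[291.97065778 146.53189632]
[294.68812582 187.18529875]
```

View pics/c7.png

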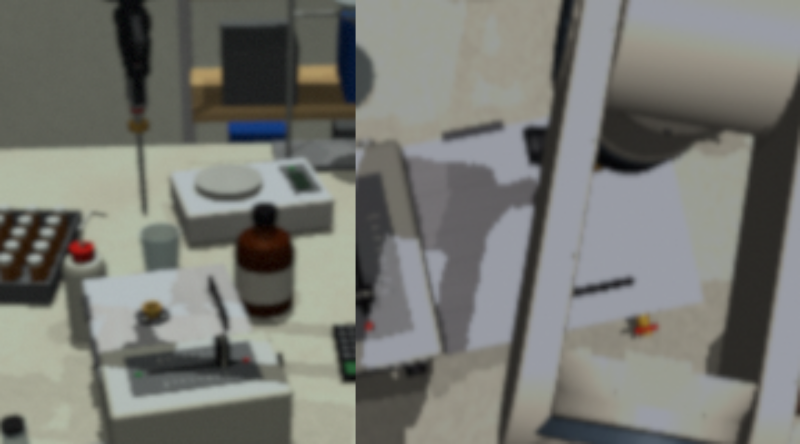

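```bash
python3 -m crank '[[0,-0.0006,-0.03,0],[0,0,-0.04,0],[0,0,-0.04,0],[0,0,-0.01,0],[0,0,0,0],[0,0,0,0]]' 0 40
python3 - <<'E'
from h import *
s=grab('side','s6')
cv2.imwrite('pics/c8.png',cv2.resize(s[170:250,250:350],(800,640),interpolation=cv2.INTER_CUBIC)[:600,:,::-1])
p=arm.sense()['position'];print(p,proj('side',p+[0,0,-.146]),proj('side',[p[0],p[1],.15]))
E
```

```text
clock: 13.35
position: [0.614, -0.1194, 0.3132]
orientation: [-3.141, 0.003, -2.952]
force: [0.5, 0.7, -0.3]
width: 0.017
[ 0.61397116 -0.11950008  0.31316496] [296.70705212 222.75015904] [297.04221889 227.67285017]
```

View pics/c8.png

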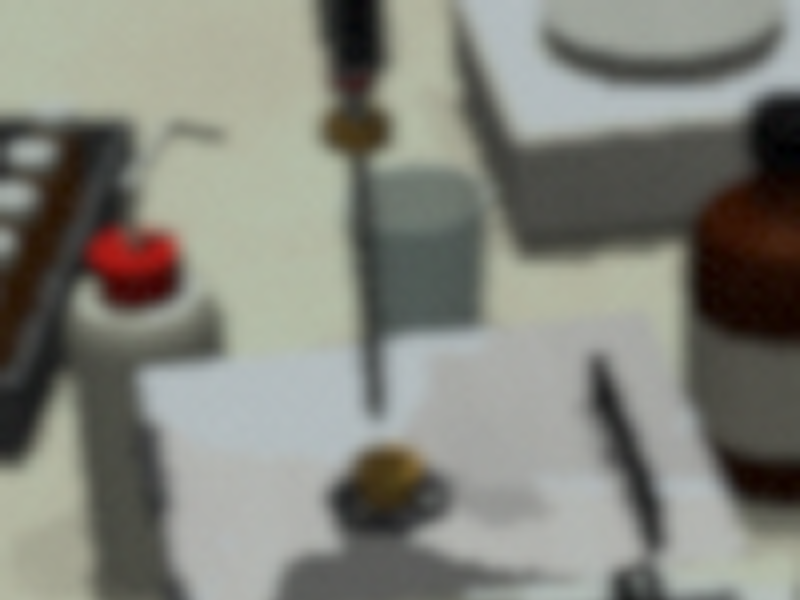

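```bash
python3 - <<'E'
from h import *
t=cv2.imread('pics/top0.png')
cv2.imwrite('pics/c9.png',cv2.resize(t[196:228,356:388],(600,600),interpolation=cv2.INTER_CUBIC))
h=cv2.cvtColor(t,cv2.COLOR_BGR2HSV)
m=((h[:,:,1]>70)&(h[:,:,0]>10)&(h[:,:,0]<35)); v,u=np.nonzero(m[200:224,360:386]); print(u.mean()+360,v.mean()+200,u.min()+360,u.max()+360,v.min()+200,v.max()+200)
g=h[:,:,2]; mm=(g[200:224,360:386]<120); v,u=np.nonzero(mm);print(u.mean()+360,v.mean()+200,u.min()+360,u.max()+360,v.min()+200,v.max()+200)
for uu,vv,z in((372.5,211.4,.15),(372.5,211.5,.137)):print(onz('top',uu,vv,z))
E
```

```text
372.5 211.5 367 378 206 217
371.75210084033614 212.1764705882353 363 381 204 220
[ 0.61298547 -0.11887831  0.15      ]
[ 0.61435826 -0.12031517  0.137     ]
```

View pics/c9.png

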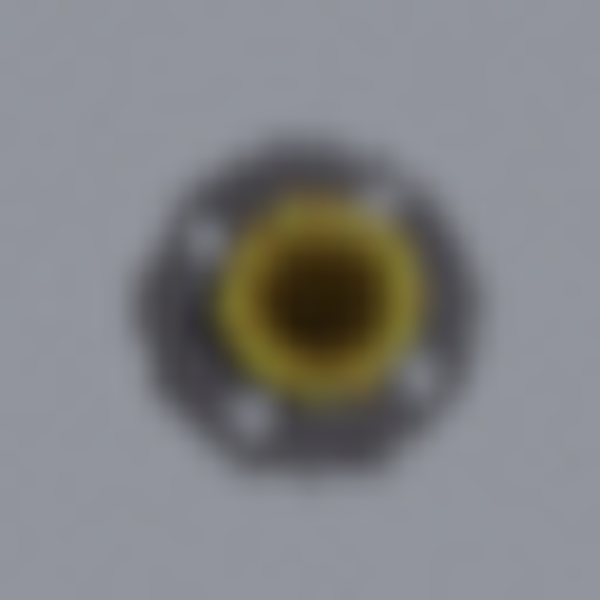

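```bash
python3 -m crank '[[-0.0015,0,0,0],[0,0,0,0],[0,0,0,0]]' 0 40;python3 -m crank '[[0,0,-0.008,0],[0,0,-0.008,0],[0,0,-0.006,0],[0,0,0,0]]'; python3 -m crank '[[0,0,-0.006,0],[0,0,-0.006,0],[0,0,-0.006,0],[0,0,0,0]]'
```

```text
clock: 13.78
position: [0.6116, -0.1196, 0.3114]
orientation: [-3.141, 0.0, -2.952]
force: [0.3, 0.4, -0.6]
width: 0.0169
clock: 14.28
position: [0.6112, -0.1194, 0.2882]
orientation: [3.141, -0.001, -2.952]
force: [0.0, -0.3, -1.3]
width: 0.0171
clock: 14.78
position: [0.6112, -0.1195, 0.2705]
orientation: [3.141, -0.001, -2.952]
force: [0.5, -0.6, -0.8]
width: 0.0173
```

```bash
python3 -m crank '[[0,0,-0.01,0],[0,0,-0.01,0],[0,0,-0.01,0],[0,0,0,0]]'; python3 -m crank '[[0,0,-0.012,0],[0,0,-0.012,0],[0,0,-0.012,0],[0,0,-0.01,0],[0,0,0,0]]'; python3 -m crank '[[0,0,-0.006,0],[0,0,-0.003,0],[0,0,0,0]]'
```

```text
clock: 15.28
position: [0.6109, -0.1194, 0.2399]
orientation: [3.141, -0.002, -2.952]
force: [-0.3, 0.2, -1.1]
width: 0.0168
clock: 15.9
position: [0.611, -0.1194, 0.194]
orientation: [3.141, -0.002, -2.952]
force: [-0.8, -0.1, 0.2]
width: 0.0171
clock: 16.27
position: [0.6115, -0.1195, 0.1861]
orientation: [3.142, -0.0, -2.952]
force: [-0.0, -0.3, -0.3]
width: 0.017
```

```bash
for i in 1 2 3 4; do python3 -m crank '[[0,0,-0.002,0],[0,0,0,0]]'|grep -E "pos|force"; done
```

```text
position: [0.6115, -0.1195, 0.1841]
force: [-0.9, -0.1, 0.7]
position: [0.6114, -0.1195, 0.182]
force: [-0.5, 0.3, -0.2]
position: [0.6118, -0.1195, 0.1814]
force: [-2.4, 1.9, 9.5]
position: [0.6121, -0.1195, 0.1813]
force: [-8.1, 2.1, 23.2]
```

```bash
python3 -m crank '[[0,0,0.001,0],[0,0,0,0],[0,0,0,0],[0,0,0,0],[0,0,0,0],[0,0,0,0],[0,0,0,0]]'
python3 - <<'E'
from h import *
s=grab('side','s7')
cv2.imwrite('pics/c10.png',cv2.resize(s[170:250,250:350],(750,600),interpolation=cv2.INTER_CUBIC)[:,:,::-1])
E
```

```text
clock: 18.15
position: [0.612, -0.1195, 0.1814]
orientation: [-3.141, 0.002, -2.952]
force: [-5.6, 1.6, 15.9]
width: 0.017
```

View pics/c10.png

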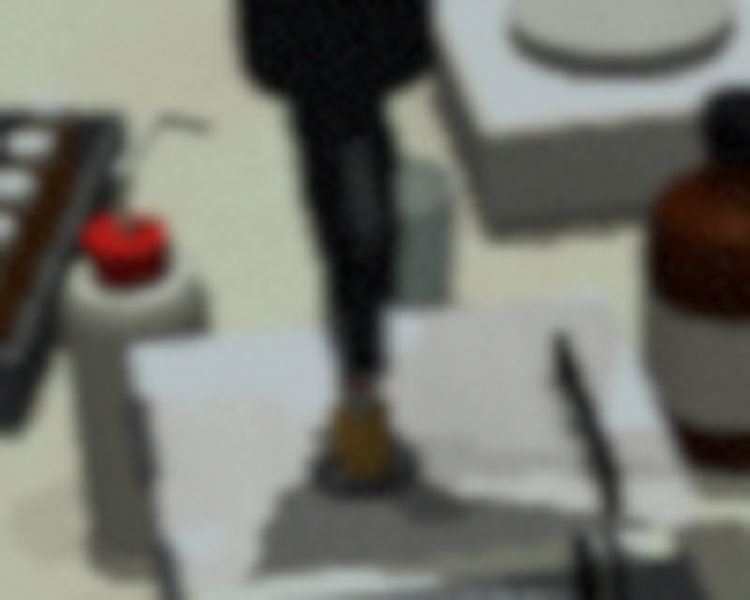

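```bash
python3 -m crank '[[0,0,0.01,0],[0,0,0.02,0],[0,0,0.025,0],[0,0,0.025,0],[0,0,0.025,0],[0,0,0.025,0],[0,0,0.02,0],[0,0,0.01,0],[0,0,0,0],[0,0,0,0],[0,0,0,0]]' 0 40
python3 - <<'E'
from h import *
s=grab('side','s8')
cv2.imwrite('pics/c11.png',cv2.resize(s[150:250,230:350],(720,600),interpolation=cv2.INTER_CUBIC)[:,:,::-1])
E
```

```text
clock: 19.58
position: [0.6112, -0.1194, 0.3382]
orientation: [3.141, -0.001, -2.952]
force: [0.0, -0.7, -0.8]
width: 0.017
```

View pics/c11.png

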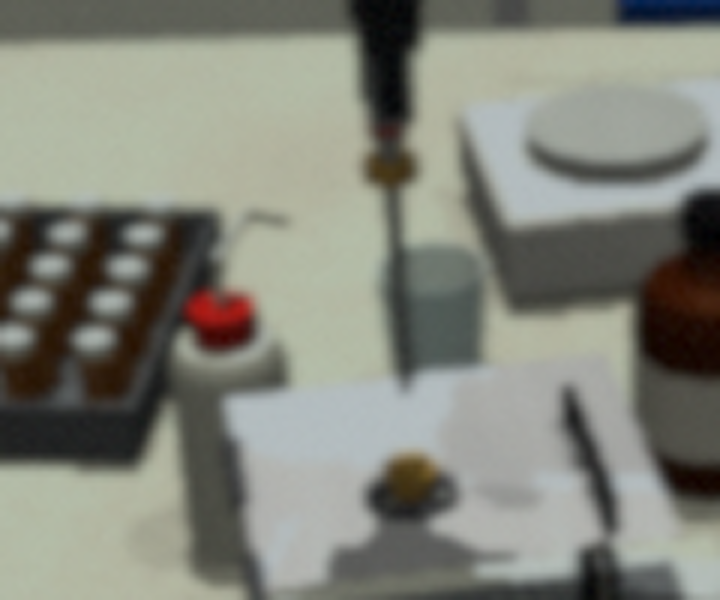

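Step 3 is done: tip out at about 0.19 m. The moves cannot tilt the tool, so I'll put the tip back in the funnel as a pivot. With a light grip I swing the gripper out over the lid's far edge so the rod turns between the pads.

```bash
python3 -m crank '[[0,0,-0.02,0],[0,0,-0.02,0],[0,0,-0.014,0],[0,0,0,0],[0,0,0,0]]' 0 20;  python3 -m crank '[[0.0162,0.0031,-0.0008,0],[0,0,0,0],[0.0160,0.0031,-0.0025,0],[0,0,0,0],[0.0157,0.003,-0.0041,0],[0,0,0,0]]'
python3 - <<'E'
from h import *
s=grab('side','s9')
cv2.imwrite('pics/c12.png',cv2.resize(s[150:250,230:350],(720,600),interpolation=cv2.INTER_CUBIC)[:,:,::-1])
E
```

```text
clock: 20.25
position: [0.6119, -0.1196, 0.2858]
orientation: [-3.141, 0.001, -2.952]
force: [0.1, 0.7, -0.6]
width: 0.0171
clock: 21.0
position: [0.6602, -0.1101, 0.2772]
orientation: [3.141, -0.0, -2.952]
force: [-1.3, -0.4, 1.3]
width: 0.0171
```

View pics/c12.png

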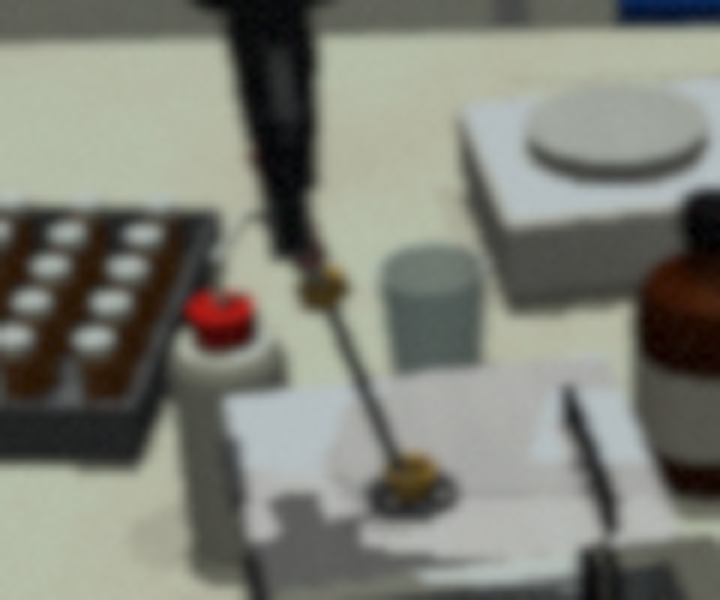

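It works: the rod tilts about the funnel with only about 1.5 N. I'll continue.

```bash
python3 -m crank '[[0.0152,0.0029,-0.0056,0],[0,0,0,0],[0.0145,0.0028,-0.0072,0],[0,0,0,0],[0.0138,0.0027,-0.0086,0],[0,0,0,0],[0.0125,0.0024,-0.0092,0],[0,0,0,0]]' 
python3 - <<'E'
from h import *
s=grab('side','s10')
cv2.imwrite('pics/c13.png',cv2.resize(s[150:250,230:350],(720,600),interpolation=cv2.INTER_CUBIC)[:,:,::-1])
E
```

```text
clock: 22.05
position: [0.7158, -0.0993, 0.246]
orientation: [3.141, -0.001, -2.952]
force: [-1.9, -0.6, 0.0]
width: 0.017
```

View pics/c13.png

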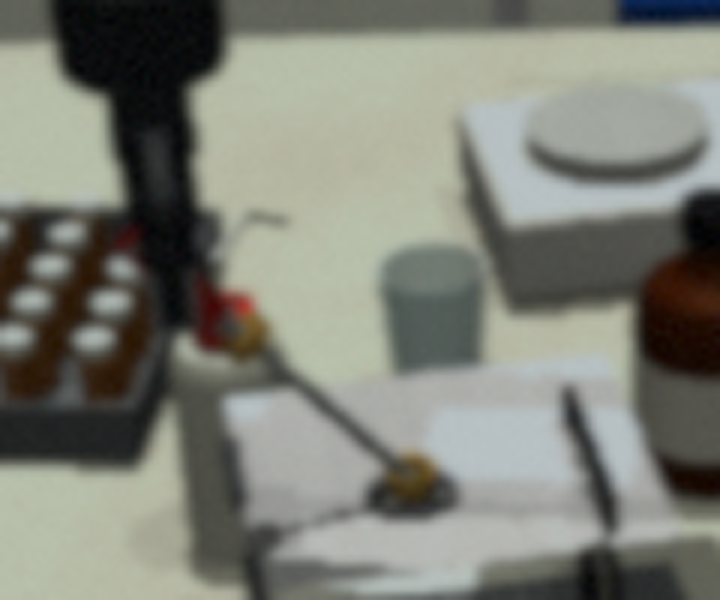

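```bash
python3 -m crank '[[0.0088,0.0017,-0.008,0],[0,0,0,0],[0.0079,0.0015,-0.013,0],[0,0,0,0],[0.0074,0.0014,-0.0127,0],[0,0,0,0],[0.0046,0.0009,-0.0136,0],[0,0,0,0],[0.0045,0.0009,-0.0137,0],[0,0,0,0]]' 
python3 - <<'E'
from h import *
s=grab('side','s11')
cv2.imwrite('pics/c14.png',cv2.resize(s[150:250,230:350],(720,600),interpolation=cv2.INTER_CUBIC)[:,:,::-1])
E
```

```text
clock: 23.35
position: [0.7529, -0.0926, 0.1877]
orientation: [-3.14, 0.009, -2.952]
force: [11.9, 2.4, 6.1]
width: 0.017
```

View pics/c14.png

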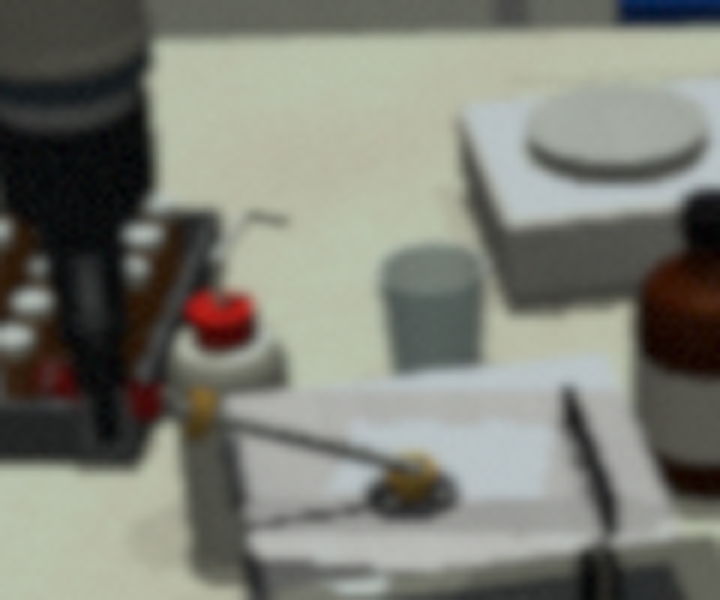

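```bash
python3 -m crank '[[0.005,0.001,0,0],[0,0,0,0],[0.004,0.0008,-0.01,0],[0,0,0,0]]' | grep -E "pos|force"; python3 -m crank '[[0.002,0.0004,-0.01,0],[0,0,0,0],[0.001,0.0002,-0.01,0],[0,0,0,0]]' | grep -E "pos|force"; python3 -m crank '[[0.001,0.0002,-0.006,0],[0,0,0,0]]' | grep -E "pos|force"
python3 - <<'E'
from h import *
s=grab('side','s12');t=grab('top','t12')
cv2.imwrite('pics/c15.png',np.hstack([cv2.resize(s[150:250,230:350],(480,400),interpolation=cv2.INTER_CUBIC),cv2.resize(t[140:240,320:400],(320,400))])[:,:,::-1])
E
```

```text
position: [0.7578, -0.0911, 0.1749]
force: [3.7, 2.0, 3.3]
position: [0.761, -0.0904, 0.1548]
force: [5.4, 1.0, 2.4]
position: [0.7614, -0.0904, 0.1489]
force: [3.2, 0.8, 2.7]
```

View pics/c15.png

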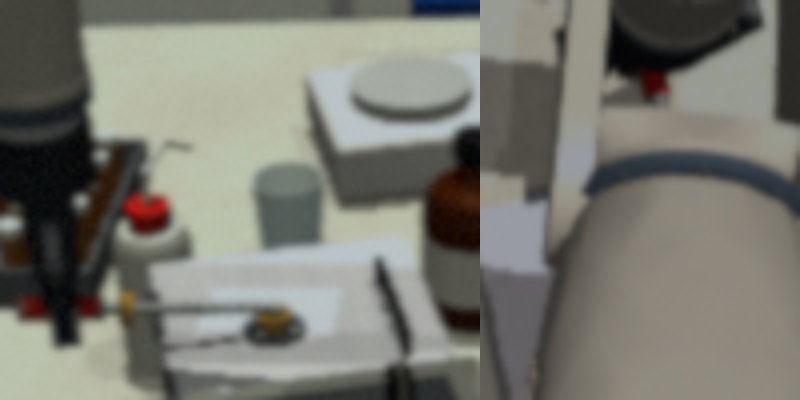

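```bash
python3 -m crank '[[0,0,-0.005,0],[0,0,0,0],[0,0,-0.004,0],[0,0,0,0]]' | grep -E "pos|force"; python3 -m crank '[[0,0,0,0],[0,0,0,0],[0,0,0,0]]' 0 110; python3 -m crank '[[0,0,0.01,0],[0,0,0.02,0],[0,0,0.03,0],[0,0,0.03,0],[0,0,0.03,0],[0,0,0.03,0],[0,0,0.03,0],[0,0,0.02,0],[0,0,0.01,0],[0,0,0,0],[0,0,0,0],[0,0,0,0]]'
python3 - <<'E'
from h import *
s=grab('side','s13');t=grab('top','t13')
cv2.imwrite('pics/c16.png',np.hstack([cv2.resize(s[80:250,200:370],(400,400),interpolation=cv2.INTER_CUBIC),cv2.resize(t[60:260,260:460],(400,400))])[:,:,::-1])
E
```

```text
position: [0.7611, -0.0906, 0.1406]
force: [-0.0, 0.2, 1.6]
clock: 25.62
position: [0.7613, -0.0906, 0.1411]
orientation: [3.141, -0.001, -2.952]
force: [-2.4, -0.3, 2.0]
width: 0.0154
clock: 27.12
position: [0.7613, -0.0905, 0.3498]
orientation: [3.141, -0.002, -2.952]
force: [-0.9, -0.4, -1.2]
width: 0.0155
```

View pics/c16.png

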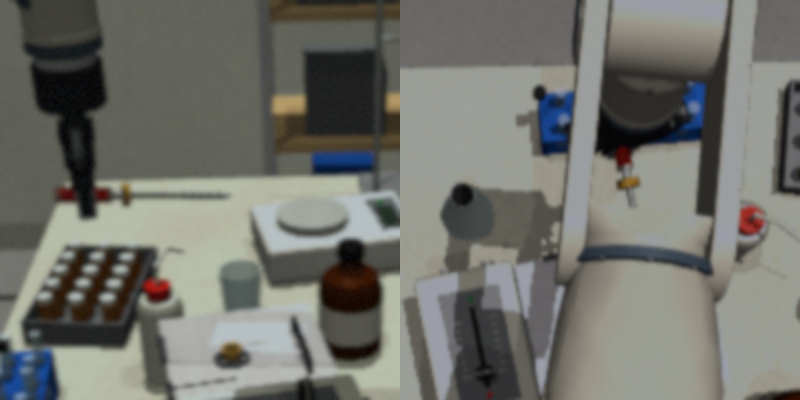

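```bash
python3 - <<'E'
from h import *
p=arm.sense()['position']; d=np.array([-np.cos(.19),-np.sin(.19),0]); n=np.cross(d,[0,0,1]); g=p+[0,0,.019]
for nm,u,v in(('handle end',224.5,162.4),('collar',253.2,161.8),('tip',296.6,162.6)):
    o,r=ray('side',u,v); q=o+r*(n@(g-o))/(n@r); print(nm,q.round(4),((q-g)@d).round(4),(q-g)[2].round(4))
E
```

```text
handle end [ 0.7894 -0.0851  0.3789] -0.0284 0.0096
collar [ 0.7166 -0.0991  0.3724] 0.0457 0.0031
tip [ 0.6034 -0.1209  0.3574] 0.161 -0.0119
```

```bash
python3 -m crank '[[0,0,0,0],[0,0,0,0],[0,0,0,0],[0,0,0,0],[0,0,0,0],[0,0,0,0],[0,0,0,0],[0,0,0,0]]' >/dev/null
python3 - <<'E'
from h import *
s=grab('side','s14'); a=cv2.imread('pics/s13.png')
cv2.imwrite('pics/c17.png',np.vstack([cv2.resize(x[145:180,215:305],(770,300),interpolation=cv2.INTER_CUBIC) for x in(a,s[:,:,::-1])]))
E
```

```text
(no output)
```

View pics/c17.png

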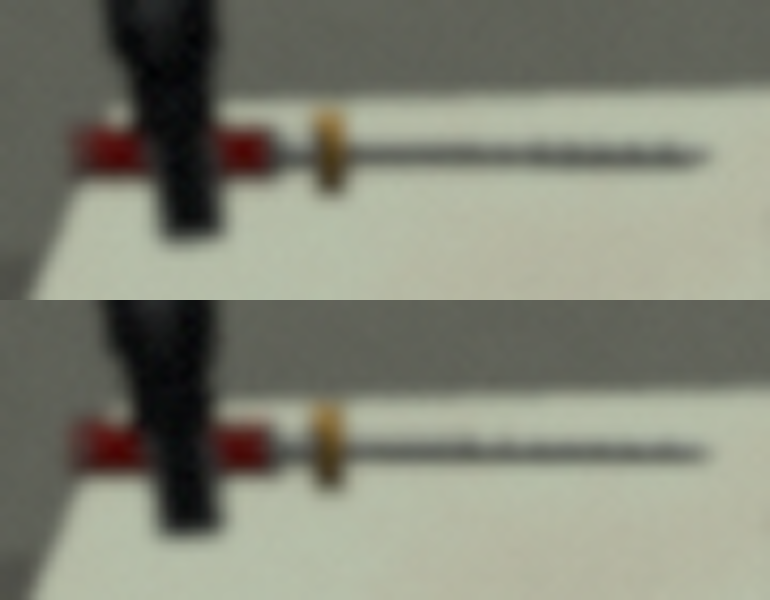

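The rod holds steady but dips about 0.11 rad at the tip. That is inside the 0.2 limit, and I have time to trim it: press the shaft on the rim a little further, then lift again.

```bash
python3 -m crank '[[0,0,-0.01,0],[0,0,-0.03,0],[0,0,-0.03,0],[0,0,-0.03,0],[0,0,-0.03,0],[0,0,-0.03,0],[0,0,-0.02,0],[0,0,-0.015,0],[0,0,0,0]]' 0 110|grep -E "pos|force"; python3 -m crank '[[0,0,-0.007,0],[0,0,0,0],[0,0,-0.006,0],[0,0,0,0],[0,0,-0.004,0],[0,0,0,0]]' 0 40|grep -E "pos|force";  python3 -m crank '[[0,0,-0.003,0],[0,0,0,0],[0,0,-0.003,0],[0,0,0,0]]' 0 40|grep -E "pos|force"
python3 - <<'E'
from h import *
s=grab('side','s15')
cv2.imwrite('pics/c18.png',cv2.resize(s[180:250,225:315],(770,600),interpolation=cv2.INTER_CUBIC)[:,:,::-1])
E
```

```text
position: [0.7612, -0.0904, 0.155]
force: [0.1, -0.8, 0.2]
position: [0.762, -0.0905, 0.1394]
force: [1.9, -0.1, 3.2]
position: [0.7623, -0.0905, 0.1338]
force: [2.2, 1.1, 7.0]
```

View pics/c18.png

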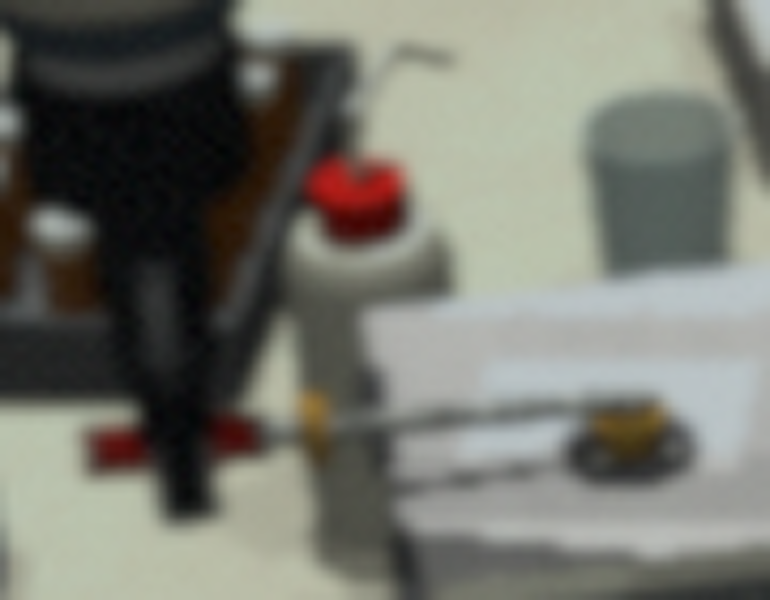

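Now slightly past level. I'll firm the grip and lift.

```bash
python3 -m crank '[[0,0,0,0],[0,0,0,0],[0,0,0,0]]' 0 110|grep force; python3 -m crank '[[0,0,0.01,0],[0,0,0.02,0],[0,0,0.03,0],[0,0,0.03,0],[0,0,0.03,0],[0,0,0.03,0],[0,0,0.03,0],[0,0,0.03,0],[0,0,0.02,0],[0,0,0,0],[0,0,0,0],[0,0,0,0],[0,0,0,0]]'
python3 - <<'E'
from h import *
s=grab('side','s16');t=grab('top','t16')
cv2.imwrite('pics/c19.png',cv2.resize(s[135:180,215:305],(800,400),interpolation=cv2.INTER_CUBIC)[:,:,::-1])
E
```

```text
force: [3.8, 0.4, 7.1]
clock: 32.7
position: [0.7614, -0.0905, 0.362]
orientation: [3.141, -0.002, -2.952]
force: [-0.5, 0.4, -2.3]
width: 0.0153
```

View pics/c19.png

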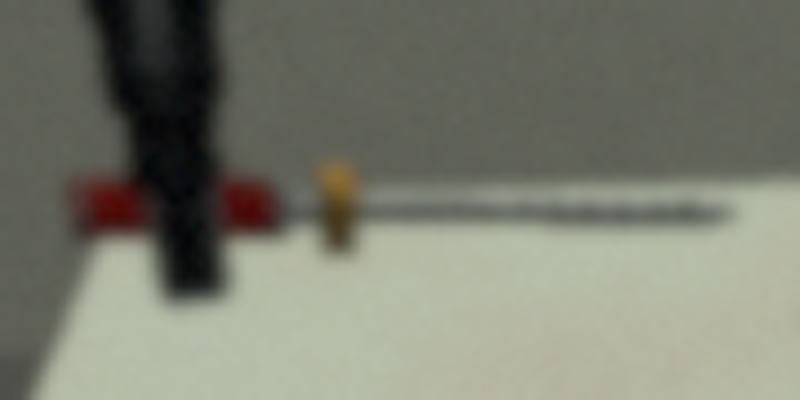

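View pics/t16.png

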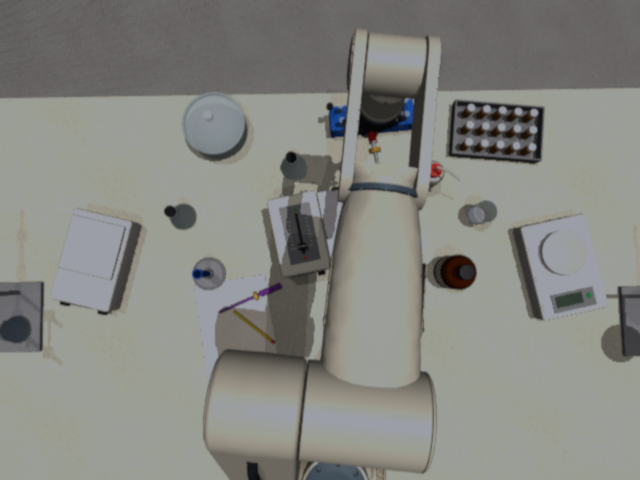

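```bash
python3 - <<'E'
from h import *
d=np.array([-np.cos(.189),-np.sin(.189),0])
for p in([.7623,-.0905,.1338],[.7614,-.0905,.362]):
  for th in(-.1,0,.1):
    dd=d*np.cos(th)-np.array([0,0,np.sin(th)]); g=np.array(p)+[0,0,.019]
    print(th,[proj('side',g+dd*s).round(1).tolist() for s in(-.033,.045,.165)])
E
```

```text
-0.1 [[234.4, 235.7], [260.9, 230.2], [301.1, 221.7]]
0 [[234.2, 234.8], [261.1, 231.4], [301.6, 226.4]]
0.1 [[234.1, 233.8], [261.2, 232.7], [301.7, 231.1]]
-0.1 [[222.9, 163.0], [252.3, 157.2], [297.0, 148.6]]
0 [[222.6, 161.8], [252.6, 158.8], [297.6, 154.3]]
0.1 [[222.5, 160.7], [252.7, 160.4], [297.6, 160.1]]
```

```bash
python3 -m crank '[[0,0,0,0],[0,0,0,0],[0,0,0,0],[0,0,0,0],[0,0,0,0],[0,0,0,0],[0,0,0,0],[0,0,0,0],[0,0,0,0],[0,0,0,0],[0,0,0,0],[0,0,0,0]]' 
python3 - <<'E'
from h import *
s=grab('side','s17')
cv2.imwrite('pics/c20.png',cv2.resize(s[135:180,215:305],(800,400),interpolation=cv2.INTER_CUBIC)[:,:,::-1])
E
```

```text
clock: 34.3
position: [0.7617, -0.0905, 0.3632]
orientation: [-3.142, 0.0, -2.952]
force: [0.4, -0.2, -0.7]
width: 0.0154
```

View pics/c20.png

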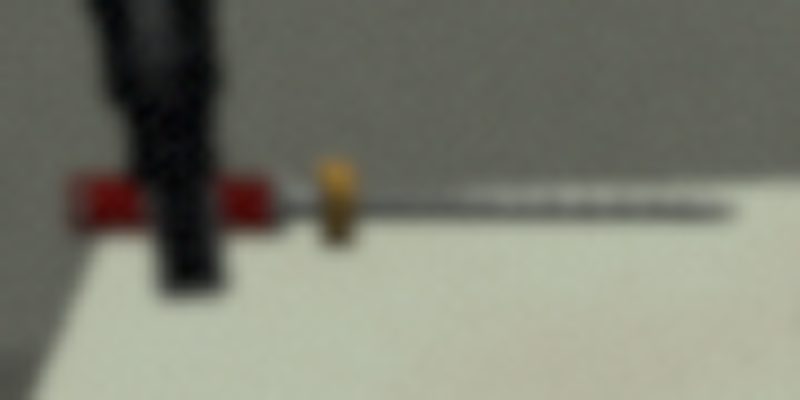

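View pics/s17.png

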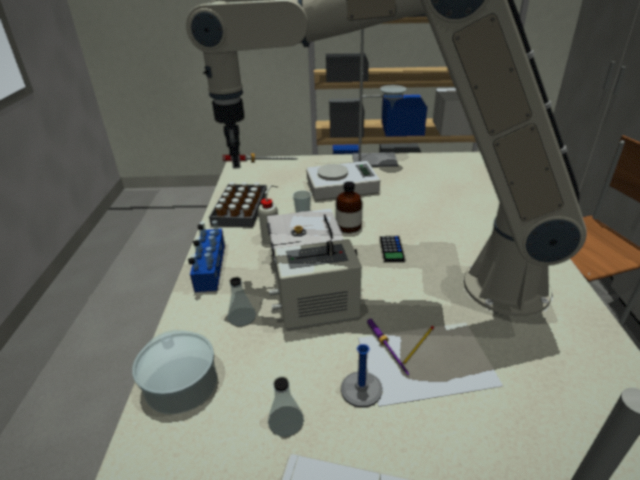

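The rod is steady: handle at side (225,158), tip at (297,158.4), the same pixels as 1.5 s earlier. The pump grip is still at the red dot and the bystanders stand where they were. I'm handing in.

```bash
python3 -c "
from rig import arm
print(arm.job_done())"
```

```text
the job is handed in; nothing more can be done
None
```

The job is handed in at about 34 s, with every step done; no verdict is reported.

- **Pump:** I slid the control until it hit its end stop, 25 N against the stop at the end. The later pictures show it at the red dot.
- **Dip:** I took the red rod from its holder and lowered it into the guide tube. The collar seated on the mouth at the expected height, about 16 N on it for over 0.5 s, and I drew it straight out.
- **Levelling:** The moves cannot tilt the tool, so I turned the rod between the pads. I used the funnel and rim of the tube as the pivot, then gripped firmly and lifted.

**Last checks:**
- The rod is held at about 110 N, with the handle about 0.38 m and the tip about 0.36 m above the bench, clear of everything. It did not move over 1.5 s.
- It is not perfectly level: I measure a dip of about 0.1 to 0.12 rad at the tip, inside the 0.2 rad limit. One trimming attempt brought it level on the rim, but it went back to the same dip when lifted.
- The bottles, glassware, calculator and pencil look unmoved by eye in the final pictures. I did not measure them.
- The purple look-alike was never touched. It toppled by itself early on and lies on the bench.

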